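# Slide a culture dish under the scanner bridge and start the scan

## Robot

A 6-joint arm with a two-finger parallel gripper is mounted at the origin on a cart in front of the work surface, level with it; the furniture and walls round the work are solid. World frame = base frame: x ahead of the robot, y to its left, z up, the work surface at z = 0. Lengths are in m, angles in rad, forces in N, time in s.
With the tool pointing down it reaches from about 0.35 to 0.775 m from the base axis. Payload 5.5 kg.
Tool frame: the origin (TCP) lies at the very end of the fingers, on their centre line; the grasp point (between the pads) lies env.hold_point_z behind it (env.hold_point_z is the distance from the TCP to the grasp point, in m); z points along the fingers, y is the line along which they close (so a half turn about z gives the same grasp; the last joint's range is limited). The gripper opens to 85 mm and grips with 20 to 120 N. Pads are 22 mm wide; open, the fingers measure 114 mm over their backs; the gripper's body (76 mm by 85 mm) begins 54 mm behind the grasp point. The pads swing forward as they close: fully open they stand 13 mm farther back than shut.
Start: joints at [-1.308, 0.313, 0.046, 1.304, 0, 1.431], TCP at [0.225, -0.529, 0.231] pointing down, gripper open.
Joint ranges: [-2.76, 2.76], [-0.86, 1.69], [-1.03, 1.26], [-2.2, 2.34], [-1.47, 1.5], [-3.14, 3.14]. Speed limits (rad/s): [2.57, 2.57, 3.14, 3.14, 3.14, 3.14].

## Interface

Orientations are given as a unit quaternion [w, x, y, z].
In Python, from workcell import env gives the robot as it stands.
- The arm moves only by the tool carry_out, never from a script. Its argument "steps" is a list of rows, each a list of 3 entries, a list of its own where there are three numbers: the turn, a rotation vector about the tool's x, y, z in degrees, then the shift along the tool's x, y, z in cm, then the closure in counts, from 0 (fully open) to 255 (shut). A call has exactly 8 rows; each row is the pose to reach, as a shift and turn from the pose commanded when the call began, along the tool's axes at that moment; what a row does not reach only later rows make up. A row lasts 1/8 s, in which the tool goes at most 62.5 mm and 10.7 degrees, less where a joint would pass 70% of its speed; a pose out of reach is approached as far as the arm can. A call with a gripper value outside its range is refused whole. The fingers move at their own pace and stop on an object; "force" is the grip in N (left out, the last holds). Time passes only in rows, so rows that repeat a pose let the fingers close, or fill a call up. It gives the time, the measured TCP pose, the force, the opening and the grip force at its end, in the units of the state.
- env.get_state(): the state, without advancing time (a new reading comes with each control period).
- env.read_camera(name): name is "side" or "top"; returns (picture, depth): 480x640x3 uint8, red, green, blue; 480x640 float32, m along the optical axis (not along the pixel's ray), 0 where there is no reading.
- env.get_calibration(name): a dict with "fx", "fy", "cx", "cy" (pixels), "origin" and "orientation" of the camera in the world. Camera axes: x right, y up, looking along -z (the intrinsics and any distortion apply to the point x, -y, -z); pixel columns grow to the right and rows downward; lengths in m; the calibration is good to about 2 mm. A picture is of the moment at which its call begins. get_calibration takes no time and is no camera call.
- env.hand_in(): hands the job in; it is judged then, once.
The state is a dict: "clock": time; "joint_pos": joint angles; "qvel": joint speeds; "tau": joint torques, N m; "tcp_pos": TCP position; "orientation": TCP orientation; "wrist_force": force on the tool from outside, world axes, zero at the start; "ft_torque": the same for the moment, N m; "finger_gap": finger opening in m; "grip_force": force on a finger pad.
Only numpy, scipy, OpenCV 4.12 (cv2) and the standard library are available. Lean on these libraries where they do the work, as an engineer would, in place of code of your own. Each camera call takes 0.05 s, during which the arm holds its last target. There are 200 camera calls.

## Task

Push the lidded round culture dish along the bench, in between the flared guides and under the low scanner bridge, until it is fully home against the stop bar behind the bridge; keep it flat on the bench and do not pick it up. Then, with the dish in place, press the round button beside the bridge all the way down to start the scan, and let go. Leave the bottle, beaker, specimen tube and metal dish where they stand.

Things in the scene. Friction and masses are not known exactly. Their poses are not given: they have to be found in the camera images.
- dish: the lidded plastic culture dish (petri dish) with cream agar, round, 88 mm across and 16 mm high with its clear lid (solid to push against up to 13 mm), about 30 g, loose, flat on the bench. Origin: centre of its underside; z axis up. It slides when pushed at its rim with low fingertips.
- dish_place (a point): point on the bench under the middle of the bridge, where the dish's centre lies when the dish is home (its rim then within a millimetre of the stop bar and about 19 mm of it showing in front of the deck, where it is pushed). x axis: along the lane in the push direction, from the flared mouth to the stop bar; y to the left across the lane; z up.
- bridge: the scanner bridge, fixed; origin and axes as dish_place. White deck 50 mm along x, 126 mm along y, underside 20 mm and top 44 mm above the bench: fingers do not fit under it. Side rails 16 mm high leave a lane 93 mm wide from x = -60 mm to the stop bar.
- mouth (a point): the middle of the lane's flared mouth, on the bench, 104 mm before dish_place (x = -104 mm). Here the two wings, 16 mm high, stand about 135 mm apart; they narrow to the 93 mm lane at x = -60 mm.
- stop_bar (a point): middle of the stop bar's face, on the bench, at x = +44.5 mm; the bar closes the lane's end and is 16 mm high.
- scan_button (a joint): the scan button's travel: 0 released, 0.006 m fully down; a spring returns it, fully down takes about 4 N.
- scan_button_top (a point): centre of the top of the round black button, 28 mm across, on its flat round white housing beside the bridge, 105 mm to the -y side of dish_place (on the robot's side); its top is 22 mm above the bench and 10 mm above the housing when released; pressed straight down.
- brown_bottle: brown glass bottle with white cap, 48 mm across, 108 mm high, loose; origin: centre of its underside. Bystander.
- beaker: clear beaker, 55 mm across, 69 mm high, loose; origin: centre of its underside. Bystander.
- specimen_tube: specimen tube with screw cap, 29 mm across, 66 mm high, standing loose; origin: centre of its underside. Bystander.
- metal_dish: open shallow stainless dish, 87 mm across, 18 mm high, loose; origin: centre of its underside. Bystander, not the dish to scan.
Things that resemble listed ones, but are neither listed nor needed, are in the scene too. Leave any green or red look-alike of the dish alone.

How it is judged:
By the outcome, as a careful person would: the job done as asked, in the order asked, and still so for the second after the job is handed in, with the robot touching nothing.
It also fails if it takes over 59 s, if anything falls off the work surface, if the arm or the gripper's body presses on something with over 40 N, if the wrist force passes 120 N, or if a joint passes its speed limit or range.

## Working session

There is one attempt and no reset: what is moved stays moved. The work goes in short steps, Python scripts to look and compute and a tool call to move; the robot and the scene stay as the last step left them, time stands still between calls to the robot, and variables do not carry over. Pictures are saved under pics/ and viewed, at most 10 in all, crops included, and the job is handed in when it is done.

Besides the shell and the picture viewer there is one more tool, called after "Emit:" by a JSON object that holds its "name" and its "arguments", one argument or row to a line. carry_out: Moves the arm, as the interface text tells. Its arguments: {"type":"object","properties":{"steps":{"type":"array","items":{"type":"array"}},"force":{"type":"number"}},"required":["steps"]}

```bash
mkdir -p pics; python3 - <<'E'
from workcell import env
import cv2,numpy as np,pickle
print(env.get_state()); print(env.hold_point_z)
for n in("top","side"):
    p,d=env.read_camera(n); cv2.imwrite(f"pics/{n}0.png",p[:,:,::-1]); np.savez(f"{n}0.npz",p=p,d=d); print(n,env.get_calibration(n))
E
```

```text
{'clock': 0.0, 'joint_pos': array([-1.30758825e+00,  3.13994950e-01,  4.49865587e-02,  1.30356829e+00,
       -1.78450046e-05,  1.43123655e+00]), 'qvel': array([ 0.00026983,  0.00035876,  0.00056716,  0.00235212, -0.00021735,
       -0.0012391 ]), 'tau': array([ 1.92455809e-03, -4.80619597e+01,  2.98537105e+01,  1.93099579e-02,
       -2.61131754e-05,  1.08439525e-05]), 'tcp_pos': array([ 0.22525817, -0.52850323,  0.23041505]), 'orientation': array([-8.87926394e-04,  9.79790305e-01,  2.00025413e-01, -6.39049206e-05]), 'wrist_force': array([-0.57303112, -0.67587709, -0.33661102]), 'ft_torque': array([-0.01318082, -0.01562501, -0.01462208]), 'grip_force': 0.0, 'finger_gap': 0.08507442466762163}
0.0187
top {'fx': 518.7705687358439, 'fy': 518.7705687358439, 'cx': 322.83978403554204, 'cy': 237.81569592784473, 'origin': array([ 0.45873704, -0.02850333,  1.16328975]), 'orientation': array([ 0.71035734,  0.01734791, -0.03561747, -0.70272534])}
side {'fx': 558.7353664703708, 'fy': 558.7353664703708, 'cx': 324.0418568688512, 'cy': 233.23541552752695, 'origin': array([ 0.45880193, -1.10062791,  0.58958786]), 'orientation': array([ 0.84718848,  0.5290959 , -0.02549569, -0.0409777 ])}
```

View pics/top0.png

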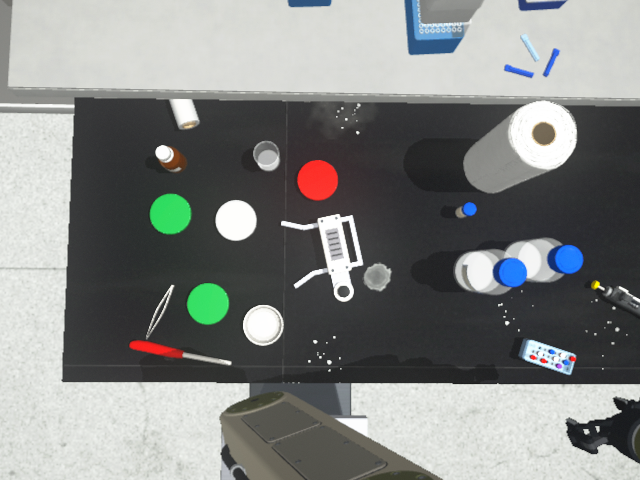

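View pics/side0.png

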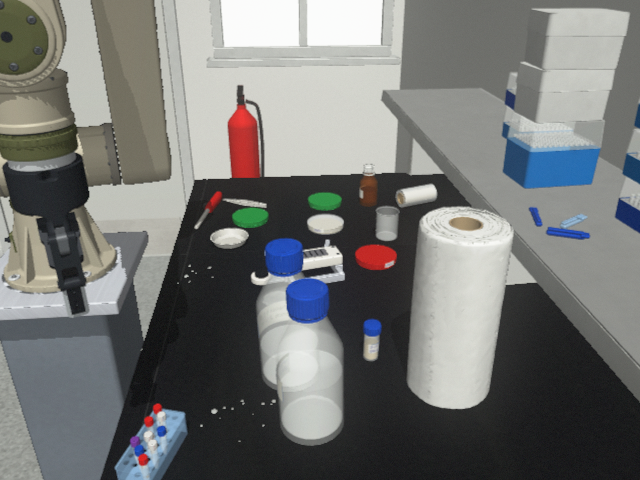

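```bash
cat >h.py <<'E'
import numpy as np,cv2
from scipy.spatial.transform import Rotation as R
from workcell import env
def px2w(n,uv,z):
    c=env.get_calibration(n); uv=np.atleast_2d(uv).astype(float)
    q=c["orientation"]; M=R.from_quat([q[1],q[2],q[3],q[0]]).as_matrix()
    r=np.c_[(uv[:,0]-c["cx"])/c["fx"],-(uv[:,1]-c["cy"])/c["fy"],-np.ones(len(uv))]@M.T
    o=np.array(c["origin"]); return o+r*((z-o[2])/r[:,2])[:,None]
def w2px(n,P):
    c=env.get_calibration(n); q=c["orientation"]; M=R.from_quat([q[1],q[2],q[3],q[0]]).as_matrix()
    p=(np.atleast_2d(P)-c["origin"])@M
    return np.c_[c["cx"]+c["fx"]*p[:,0]/-p[:,2],c["cy"]-c["fy"]*p[:,1]/-p[:,2]]
def dish(p,lo=150):
    m=((p.min(2)>lo)&(p.max(2).astype(int)-p.min(2)<60)).astype(np.uint8)
    out=[]
    for c in cv2.findContours(m,cv2.RETR_EXTERNAL,cv2.CHAIN_APPROX_NONE)[0]:
        (u,v),r=cv2.minEnclosingCircle(c)
        if 14<r<28 and cv2.contourArea(c)>.75*np.pi*r*r: out.append((u,v,r))
    return out
E
python3 - <<'E'
from h import *
p=np.load("top0.npz")["p"]
for u,v,r in dish(p): print(u,v,r,px2w("top",(u,v),.015))
a=cv2.resize(p[150:350,190:390],(800,800),interpolation=cv2.INTER_CUBIC)
s=np.load("side0.npz")["p"]
cv2.imwrite("pics/crop.png",cv2.resize(p[195:345,205:385],(780,600)[::1] if 0 else (720,600),interpolation=cv2.INTER_CUBIC)[:,:,::-1])
cv2.imwrite("pics/crops.png",cv2.resize(s[180:300,190:360],(800,565),interpolation=cv2.INTER_CUBIC)[:,:,::-1])
E
```

```text
262.8813171386719 324.7607116699219 20.443479537963867 [[0.3529502  0.07147845 0.015     ]]
235.64285278320312 220.07142639160156 20.559873580932617 [[0.58226866 0.13592261 0.015     ]]
```

View pics/crop.png

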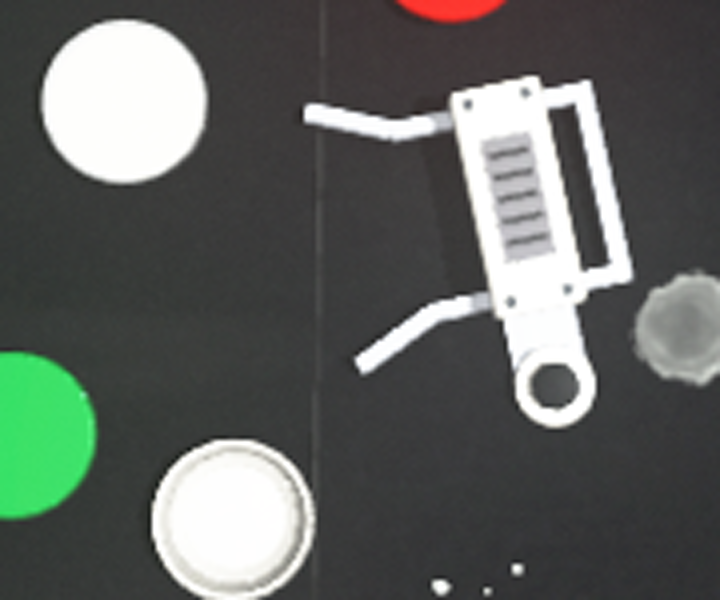

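View pics/crops.png

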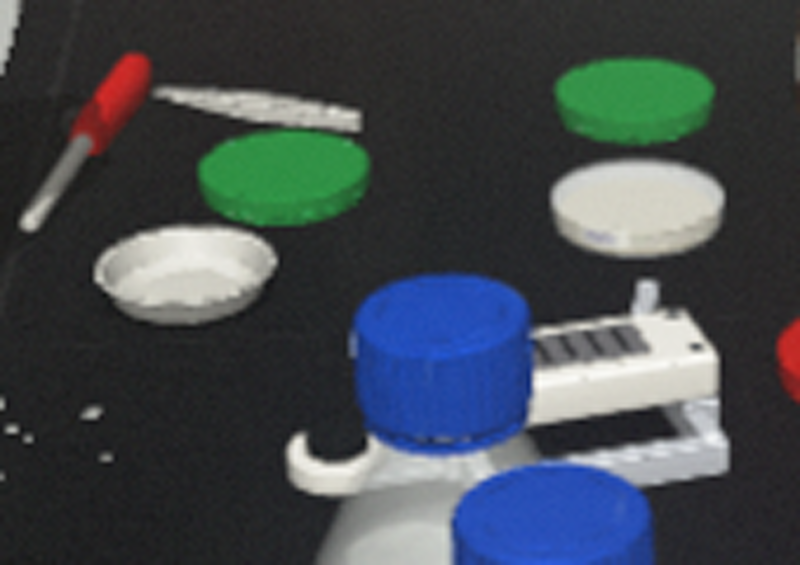

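The dish is the white lidded disc at (236,220) in the top view. In the side crop it has a flat clear rim and cream fill. The lookalike at (263,325) has an open flared rim, so it is the metal dish. The green discs at (170,214) and (208,304) and the red one at (318,180) are decoys. The bridge deck is at (337,242) with its mouth facing left, and the black button is at (344,291).

```bash
python3 - <<'E'
from h import *
f=lambda pts:np.array([(205+x/4,195+y/4) for x,y in pts])-0.4
dk=px2w("top",f([(452,97),(540,77),(587,292),(497,318)]),.044)
print("deck",dk[:,:2].round(4),"c",dk.mean(0).round(4))
b=px2w("top",f([(555,386)]),.022)[0]; print("btn",b.round(4))
d=px2w("top",(235.6,220.1),.015)[0]
# stop bar outer edge corners top (z .016): 
sb=px2w("top",f([(590,82),(633,278)]),.016); print("stopbar outer",sb.round(4))
w=px2w("top",f([(304,112),(357,366)]),.016); print("wing tips",w.round(4), "mid",w.mean(0).round(4))
y=dk[0]+dk[1]-dk[2]-dk[3]; y[2]=0;y/=np.linalg.norm(y); 
y2=sb[0]-sb[1]; y2/=np.linalg.norm(y2); print(y,y2)
c=dk.mean(0)[:2]; y3=c-b[:2]; print("btn dist",np.linalg.norm(y3), y3/np.linalg.norm(y3))
for yy in(y2[:2],):
    x=np.array([yy[1],-yy[0]]); print("x",x,"ang",np.degrees(np.arctan2(x[1],x[0])))
    for n,q in(("dish",d),("mouth",w.mean(0)),("btn",b),("sb",sb[0]),("sb",sb[1]),("w",w[0]),("w",w[1])): print(n,((q[:2]-c)@x).round(4),((q[:2]-c)@yy).round(4))
s=env.get_state();q=s["orientation"];print(R.from_quat([*q[1:],q[0]]).as_matrix().round(3))
E
```

```text
deck [[ 0.5841 -0.0453]
 [ 0.5956 -0.093 ]
 [ 0.4792 -0.1192]
 [ 0.4647 -0.0708]] c [ 0.5309 -0.082   0.044 ]
btn [ 0.428  -0.1037  0.022 ]
stopbar outer [[ 0.5966 -0.1225  0.016 ]
 [ 0.4877 -0.147   0.016 ]]
wing tips [[0.5778 0.0363 0.016 ]
 [0.4378 0.005  0.016 ]] mid [0.5078 0.0207 0.016 ]
[0.97674561 0.21440151 0.        ] [0.97567843 0.21920674 0.        ]
btn dist 0.10517524726797199 [0.97853229 0.20609356]
x [ 0.21920674 -0.97567843] ang -77.33755498080691
dish -0.2015 0.0979
mouth -0.1053 -0.0
btn -0.0014 -0.1052
sb 0.0539 0.0552
sb 0.0539 -0.0564
w -0.1052 0.0717
w -0.1053 -0.0718
[[ 0.92   0.392 -0.   ]
 [ 0.392 -0.92   0.002]
 [ 0.    -0.002 -1.   ]]
```

```bash
cat >>h.py <<'E'
C=np.array([.531,-.082]); LX=np.array([.2175,-.9761]); LY=np.array([.9761,.2175])
L=lambda x,y:C+x*LX+y*LY
def lane(p): p=np.asarray(p)[:2]-C; return np.array([p@LX,p@LY]).round(4)
def plan(*ts):  # (xy,z,yaw deg of tool x), tool down
    s=env.get_state(); q=s["orientation"]; M=R.from_quat([*q[1:],q[0]])
    for xy,z,yaw in ts:
        a=np.radians(yaw); T=np.array([[np.cos(a),np.sin(a),0],[np.sin(a),-np.cos(a),0],[0,0,-1]]).T
        T=np.c_[[np.cos(a),np.sin(a),0],[np.sin(a),-np.cos(a),0],[0,0,-1]]
        print("turn",np.degrees((M.inv()*R.from_matrix(T)).as_rotvec()).round(1),"cm",(M.inv().apply(np.r_[xy,z]-s["tcp_pos"])*100).round(2))
E
python3 - <<'E'
from h import *
d=np.load("top0.npz")["d"]; v,u=np.mgrid[:480,:640]; c=env.get_calibration("top")
q=c["orientation"];M=R.from_quat([*q[1:],q[0]]).as_matrix()
P=np.stack([(u-c["cx"])/c["fx"]*d,-(v-c["cy"])/c["fy"]*d,-d],-1)@M.T+c["origin"]
P=P[(d>0)]
a=np.array([.225,-.529]);b=np.array([.63,.17])
k=P[(P[:,2]>.03)&(P[:,0]>.2)&(P[:,0]<.85)]
for x in np.arange(.25,.85,.1): print(round(x,2),[round(float(k[(abs(k[:,0]-x-.05)<.05)&(abs(k[:,1]-y)<.05)][:,2].max(initial=0)),2) for y in np.arange(-.5,.31,.1)])
print(L(-.217,.145),L(-.22,0))
plan((L(-.217,.145),.25,30.3))
E
```

```text
0.25 [0.41, 0.0, 0.0, 0.0, 0.73, 0.66, 0.0, 0.0, 0.0]
0.35 [0.0, 0.23, 0.0, 0.0, 0.0, 0.0, 0.0, 0.0, 0.0]
0.45 [0.23, 0.23, 0.12, 0.0, 0.05, 0.0, 0.0, 0.0, 0.0]
0.55 [0.0, 0.07, 0.0, 0.0, 0.05, 0.05, 0.0, 0.0, 0.0]
0.65 [0.28, 0.28, 0.0, 0.0, 0.0, 0.07, 0.07, 0.0, 0.11]
0.75 [0.27, 0.28, 0.26, 0.26, 0.26, 0.26, 0.26, 0.26, 0.26]
[0.625337  0.1613512] [0.48315  0.132742]
turn [-0.1 -0.  -7.2] cm [ 63.85 -47.79  -1.86]
```

Emit:
{"name": "carry_out", "arguments": {
  "steps": [
    [[0,0,0],[0,0,-5],125],
    [[0,0,0],[2,-1.5,-8],125],
    [[0,0,-1],[7,-5,-8],125],
    [[0,0,-2],[12,-9,-8],125],
    [[0,0,-3],[17,-12.7,-8],125],
    [[0,0,-4],[22,-16.5,-8],125],
    [[0,0,-5],[27,-20.2,-8],125],
    [[0,0,-6],[32,-24,-8],125]
  ],
  "force": 20
}}

```text
clock: 1.1
tcp_pos: [0.4255, -0.1822, 0.3111]
orientation: [0.0, 0.968, 0.251, -0.0]
wrist_force: [0.5, -0.5, 0.3]
finger_gap: 0.0432
grip_force: 0.0
```

```bash
python3 - <<'E'
from h import *
s=env.get_state(); print(s["tcp_pos"],s["joint_pos"],s["finger_gap"],s["clock"])
plan((L(-.222,.160),.15,30.3),(L(-.222,.160),.02,30.3))
E
```

```text
[ 0.42551837 -0.18222298  0.31107435] [-5.78281749e-01  8.23768774e-02 -4.81386562e-02  1.44025012e+00
 -3.91309370e-05  2.05555513e+00] 0.04324689038187955 1.1
turn [ 0.   0.  -1.2] cm [ 35.75 -20.36  16.11]
turn [ 0.   0.  -1.2] cm [ 35.75 -20.36  29.11]
```

Emit:
{"name": "carry_out", "arguments": {
  "steps": [
    [[0,0,0],[4.5,-2.6,1],125],
    [[0,0,0],[9,-5.2,3],125],
    [[0,0,-1],[13.5,-7.8,5],125],
    [[0,0,-1.2],[18,-10.4,7],125],
    [[0,0,-1.2],[22.5,-13,9],125],
    [[0,0,-1.2],[27,-15.5,11],125],
    [[0,0,-1.2],[31.5,-18,13],125],
    [[0,0,-1.2],[35.75,-20.35,16],125]
  ]
}}

```text
clock: 2.1
tcp_pos: [0.6396, 0.1692, 0.1508]
orientation: [0.0, 0.965, 0.261, 0.001]
wrist_force: [0.4, -0.5, 1.1]
finger_gap: 0.0434
grip_force: 0.0
```

```bash
python3 - <<'E'
from h import *
s=env.get_state(); print(s["tcp_pos"],s["joint_pos"],s["finger_gap"],s["clock"])
plan((L(-.222,.160),.03,30.3),(L(-.222,.160),.004,30.3))
E
```

```text
[0.63958939 0.16918688 0.15078548] [ 1.37472224e-01  5.11456494e-01  1.47375347e-01  1.20556827e+00
 -1.94523293e-04  2.75027314e+00] 0.04339266622440232 2.1
turn [ 0.  -0.1 -0. ] cm [-0.06 -0.07 12.08]
turn [ 0.  -0.1 -0. ] cm [-0.06 -0.07 14.68]
```

Emit:
{"name": "carry_out", "arguments": {
  "steps": [
    [[0,0,0],[0,0,4],125],
    [[0,0,0],[0,0,8],125],
    [[0,0,0],[0,0,11],125],
    [[0,0,0],[0,0,12.5],125],
    [[0,0,0],[0,0,13.5],125],
    [[0,0,0],[0,0,14],125],
    [[0,0,0],[0,0,14.4],125],
    [[0,0,0],[0,0,14.6],125]
  ]
}}

```text
clock: 3.1
tcp_pos: [0.639, 0.1675, 0.0059]
orientation: [0.0, 0.965, 0.261, 0.001]
wrist_force: [-0.4, -0.4, 1.3]
finger_gap: 0.0437
grip_force: 0.0
```

```bash
python3 - <<'E'
from h import *
s=env.get_state(); print(s["tcp_pos"],s["wrist_force"])
p,d=env.read_camera("side"); u,v=w2px("side",np.r_[.6,.15,.01])[0]; print(u,v)
t,_=env.read_camera("top")
for a in dish(t,190): print(a,px2w("top",a[:2],.015))
a=cv2.resize(p[int(v)-50:int(v)+30,int(u)-60:int(u)+60],(600,400),interpolation=cv2.INTER_CUBIC)
U,V=w2px("top",np.r_[.6,.15,.01])[0]
b=cv2.resize(t[int(V)-60:int(V)+60,int(U)-30:int(U)+30],(200,400),interpolation=cv2.INTER_CUBIC)
cv2.imwrite("pics/c2.png",np.hstack([a,b])[:,:,::-1])
plan((L(-.2015,.098),.004,30.3))
E
```

```text
[0.63898662 0.16746968 0.00586515] [-0.35505993 -0.36992172  1.28705826]
332.13396521206414 220.56516032492252
(262.6619567871094, 324.57745361328125, 20.084003448486328) [[0.35334341 0.07196408 0.015     ]]
(235.64173889160156, 219.97244262695312, 20.275053024291992) [[0.58248915 0.13592999 0.015     ]]
turn [ 0. -0. -0.] cm [-6.41 -0.1   0.16]
```

View pics/c2.png

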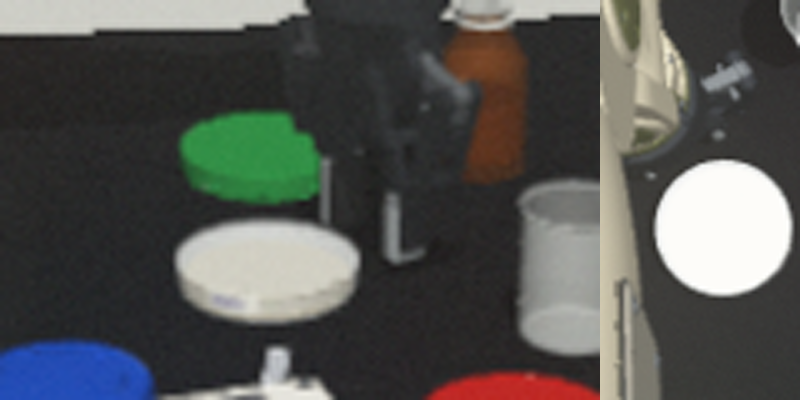

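The fingertips sit just above the bench behind the dish rim (side crop: tips at about (405,250), dish at (268,270)), and the dish hasn't moved. Pushing the first leg towards the lane axis.

Emit:
{"name": "carry_out", "arguments": {
  "steps": [
    [[0,0,0],[-0.7,-0.05,0.1],125],
    [[0,0,0],[-1.4,-0.1,0.15],125],
    [[0,0,0],[-2.1,-0.1,0.15],125],
    [[0,0,0],[-3,-0.1,0.15],125],
    [[0,0,0],[-4,-0.1,0.15],125],
    [[0,0,0],[-5,-0.1,0.15],125],
    [[0,0,0],[-5.8,-0.1,0.15],125],
    [[0,0,0],[-6.4,-0.1,0.15],125]
  ]
}}

```text
clock: 4.2
tcp_pos: [0.5822, 0.1357, 0.0038]
orientation: [0.0, 0.965, 0.261, -0.0]
wrist_force: [0.7, -0.3, -0.3]
finger_gap: 0.0435
grip_force: 0.1
```

```bash
python3 - <<'E'
from h import *
s=env.get_state(); print(s["tcp_pos"],s["wrist_force"],lane(s["tcp_pos"]))
t,_=env.read_camera("top")
for a in dish(t,190): w=px2w("top",a[:2],.015)[0]; print(a,w,lane(w))
plan((L(-.17,0),.004,30.3))
cv2.imwrite("pics/t3.png",t[100:350,100:420,::-1])
E
```

```text
[0.58222626 0.13573437 0.00382781] [ 0.72128523 -0.27733276 -0.30110974] [-0.2014  0.0974]
(262.6619567871094, 324.57745361328125, 20.084003448486328) [0.35334341 0.07196408 0.015     ] [-0.1889 -0.1399]
(246.65789794921875, 238.65789794921875, 20.152738571166992) [0.54125728 0.11073948 0.015     ] [-0.1859  0.0519]
turn [-0.   0.1 -0. ] cm [-10.16   0.04  -0.02]
```

Emit:
{"name": "carry_out", "arguments": {
  "steps": [
    [[0,0,0],[-0.6,0,0],125],
    [[0,0,0],[-1.4,0,0],125],
    [[0,0,0],[-2.2,0,0],125],
    [[0,0,0],[-3.1,0,0],125],
    [[0,0,0],[-4,0,0],125],
    [[0,0,0],[-4.8,0,0],125],
    [[0,0,0],[-5.3,0,0],125],
    [[0,0,0],[-5.3,0,0],125]
  ]
}}

```text
clock: 5.25
tcp_pos: [0.5366, 0.1091, 0.0038]
orientation: [0.0, 0.965, 0.261, -0.0]
wrist_force: [0.8, 0.0, 0.6]
finger_gap: 0.0438
grip_force: 0.0
```

```bash
python3 - <<'E'
from h import *
s=env.get_state(); print(s["tcp_pos"],s["wrist_force"],lane(s["tcp_pos"]))
t,_=env.read_camera("top")
for a in dish(t,190): w=px2w("top",a[:2],.015)[0]; print(a,w,lane(w))
plan((L(-.17-.07,0),.06,102.6),(L(-.17-.07,0),.004,102.6))
E
```

```text
[0.53655934 0.10909682 0.00378572] [0.80605814 0.0429728  0.64995634] [-0.1853  0.047 ]
(262.73468017578125, 324.551025390625, 20.02118492126465) [0.35340181 0.07180656 0.015     ] [-0.1888 -0.1399]
turn [  0.   -0.  -72.3] cm [-2.85 -6.64 -5.62]
turn [  0.   -0.  -72.3] cm [-2.85 -6.65 -0.02]
```

Emit:
{"name": "carry_out", "arguments": {
  "steps": [
    [[0,0,0],[0.8,0,-1.5],125],
    [[0,0,-5],[0.8,-1,-5.6],125],
    [[0,0,-15],[0,-2.5,-5.6],125],
    [[0,0,-25],[-1,-4,-5.6],125],
    [[0,0,-35],[-2,-5.5,-5.6],125],
    [[0,0,-45],[-2.85,-6.6,-5.6],125],
    [[0,0,-55],[-2.85,-6.6,-5.6],125],
    [[0,0,-65],[-2.85,-6.6,-5.6],125]
  ]
}}

```text
clock: 6.3
tcp_pos: [0.4792, 0.1523, 0.0599]
orientation: [0.0, 0.671, 0.741, 0.0]
wrist_force: [0.2, -0.6, -0.1]
finger_gap: 0.0436
grip_force: 0.0
```

```bash
python3 - <<'E'
from h import *
s=env.get_state(); print(s["tcp_pos"],s["wrist_force"],lane(s["tcp_pos"]))
t,_=env.read_camera("top"); p,_=env.read_camera("side")
for a in dish(t,190): w=px2w("top",a[:2],.015)[0]; print(a,w,lane(w))
cv2.imwrite("pics/t4.png",np.hstack([cv2.resize(t[180:340,190:350],(480,480)),cv2.resize(p[150:310,260:367],(320,480))])[:,:,::-1])
plan((L(-.24,0),.06,102.6),(L(-.24,0),.004,102.6))
E
```

```text
[0.47920352 0.15225516 0.05988527] [ 0.19170477 -0.64652953 -0.11882075] [-0.2399  0.0004]
(262.72802734375, 324.5534362792969, 20.02692222595215) [0.35339648 0.07182097 0.015     ] [-0.1888 -0.1399]
(258.5, 259.75, 20.194467544555664) [0.49491166 0.08373753 0.015     ] [-0.1696  0.0008]
turn [ 0.   0.  -7.3] cm [ 0.02 -0.05 -0.02]
turn [ 0.   0.  -7.3] cm [ 0.02 -0.05  5.58]
```

View pics/t4.png

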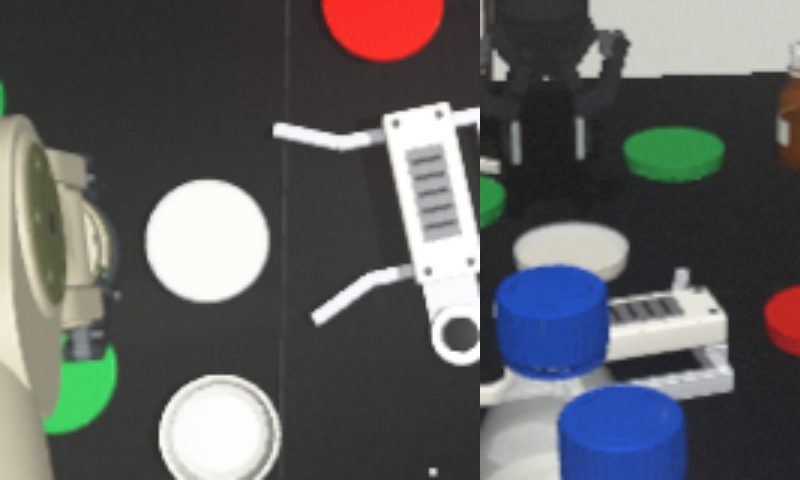

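The dish is on the lane axis at crop pixel (207,240), lane position (-0.170, 0.001). Nothing else has moved. Next I turn, lower behind it, and then push along the lane.

Emit:
{"name": "carry_out", "arguments": {
  "steps": [
    [[0,0,-7.3],[0,0,0],125],
    [[0,0,-7.3],[0,0,2],125],
    [[0,0,-7.3],[0,0,4],125],
    [[0,0,-7.3],[0,0,5],125],
    [[0,0,-7.3],[0,0,5.4],125],
    [[0,0,-7.3],[0,0,5.6],125],
    [[0,0,-7.3],[0,0,5.6],125],
    [[0,0,-7.3],[0,0,5.6],125]
  ]
}}

```text
clock: 7.4
tcp_pos: [0.4795, 0.152, 0.0042]
orientation: [0.0, 0.625, 0.78, 0.0]
wrist_force: [-0.5, -0.0, -0.1]
finger_gap: 0.0439
grip_force: 0.0
```

```bash
python3 - <<'E'
from h import *
s=env.get_state(); print(s["tcp_pos"],s["wrist_force"],lane(s["tcp_pos"]))
plan((L(-.16,0),.004,102.6),(L(-.048,0),.004,102.6))
E
```

```text
[0.47947987 0.15199425 0.0042339 ] [-0.54523066 -0.03891228 -0.13206619] [-0.2396  0.0006]
turn [ 0.1  0.  -0. ] cm [-7.96 -0.06  0.03]
turn [ 0.1  0.  -0. ] cm [-19.16  -0.06   0.03]
```

Emit:
{"name": "carry_out", "arguments": {
  "steps": [
    [[0,0,0],[-1,0,0],125],
    [[0,0,0],[-1.8,-0.05,0],125],
    [[0,0,0],[-2.6,-0.05,0],125],
    [[0,0,0],[-3.6,-0.05,0],125],
    [[0,0,0],[-4.8,-0.05,0],125],
    [[0,0,0],[-6,-0.05,0],125],
    [[0,0,0],[-7.2,-0.05,0],125],
    [[0,0,0],[-8,-0.05,0],125]
  ]
}}

```text
clock: 8.4
tcp_pos: [0.4962, 0.0729, 0.0038]
orientation: [0.0, 0.626, 0.78, -0.0]
wrist_force: [1.2, 0.4, -0.1]
finger_gap: 0.0433
grip_force: 0.2
```

```bash
python3 - <<'E'
from h import *
s=env.get_state(); print(s["tcp_pos"],s["wrist_force"],lane(s["tcp_pos"]))
t,_=env.read_camera("top"); 
for a in dish(t,190): w=px2w("top",a[:2],.015)[0]; print(a,w,lane(w))
plan((L(-.048,0),.004,102.6))
E
```

```text
[0.49622257 0.07286391 0.00377433] [ 1.17445973  0.42616731 -0.086243  ] [-0.1587 -0.0003]
(284.7505798339844, 254.74362182617188, 20.0968017578125) [0.50659166 0.02608573 0.015     ] [-0.1108 -0.0003]
turn [ 0.   0.  -0.1] cm [-1.101e+01  2.000e-02 -1.000e-02]
```

Emit:
{"name": "carry_out", "arguments": {
  "steps": [
    [[0,0,0],[-0.6,0,0],125],
    [[0,0,0],[-1.6,0,0],125],
    [[0,0,0],[-2.7,0,0],125],
    [[0,0,0],[-3.8,0,0],125],
    [[0,0,0],[-4.9,0,0],125],
    [[0,0,0],[-6,0,0],125],
    [[0,0,0],[-7.1,0,0],125],
    [[0,0,0],[-8,0,0],125]
  ]
}}

```text
clock: 9.45
tcp_pos: [0.5136, -0.0051, 0.0038]
orientation: [0.0, 0.625, 0.78, -0.0]
wrist_force: [-0.8, -0.9, -0.2]
finger_gap: 0.0435
grip_force: 0.1
```

```bash
python3 - <<'E'
from h import *
s=env.get_state(); print(s["tcp_pos"],s["wrist_force"],s["wrist_force"][:2]@LX,lane(s["tcp_pos"]))
plan((L(-.048,0),.004,102.6))
E
```

```text
[ 0.51358621 -0.0050894   0.0037798 ] [-0.77271649 -0.86136329 -0.20714196] 0.672710875220041 [-0.0789 -0.0003]
turn [ 0.  0. -0.] cm [-3.09  0.03 -0.02]
```

Push the last 3 cm slowly, watching the force.

Emit:
{"name": "carry_out", "arguments": {
  "steps": [
    [[0,0,0],[-0.5,0,0],125],
    [[0,0,0],[-1,0,0],125],
    [[0,0,0],[-1.5,0,0],125],
    [[0,0,0],[-2,0,0],125],
    [[0,0,0],[-2.4,0,0],125],
    [[0,0,0],[-2.7,0,0],125],
    [[0,0,0],[-2.9,0,0],125],
    [[0,0,0],[-3,0,0],125]
  ]
}}

```text
clock: 10.45
tcp_pos: [0.5199, -0.0337, 0.0038]
orientation: [0.0, 0.625, 0.78, -0.0]
wrist_force: [-0.2, 0.3, -0.3]
finger_gap: 0.0439
grip_force: 0.1
```

```bash
python3 - <<'E'
from h import *
s=env.get_state(); print(s["tcp_pos"],s["wrist_force"],s["wrist_force"][:2]@LX,lane(s["tcp_pos"]))
E
```

```text
[ 0.51994181 -0.03365972  0.00377465] [-0.22324539  0.26767909 -0.34181139] -0.3098374328854545 [-0.0496 -0.0003]
```

Emit:
{"name": "carry_out", "arguments": {
  "steps": [
    [[0,0,0],[-0.03,0,0],125],
    [[0,0,0],[-0.06,0,0],125],
    [[0,0,0],[-0.09,0,0],125],
    [[0,0,0],[-0.12,0,0],125],
    [[0,0,0],[-0.15,0,0],125],
    [[0,0,0],[-0.18,0,0],125],
    [[0,0,0],[-0.2,0,0],125],
    [[0,0,0],[-0.2,0,0],125]
  ]
}}

```text
clock: 11.45
tcp_pos: [0.5204, -0.0355, 0.0038]
orientation: [-0.0, 0.625, 0.78, 0.0]
wrist_force: [0.6, 0.4, 0.7]
finger_gap: 0.0433
grip_force: 0.3
```

```bash
python3 - <<'E'
from h import *
s=env.get_state(); print(s["wrist_force"],s["wrist_force"][:2]@LX,lane(s["tcp_pos"]))
E
```

```text
[0.59483783 0.40836305 0.66934365] -0.26922594216554885 [-0.0477 -0.0003]
```

Emit:
{"name": "carry_out", "arguments": {
  "steps": [
    [[0,0,0],[-0.02,0,0],125],
    [[0,0,0],[-0.04,0,0],125],
    [[0,0,0],[-0.06,0,0],125],
    [[0,0,0],[-0.08,0,0],125],
    [[0,0,0],[-0.1,0,0],125],
    [[0,0,0],[-0.12,0,0],125],
    [[0,0,0],[-0.12,0,0],125],
    [[0,0,0],[-0.12,0,0],125]
  ]
}}

```text
clock: 12.45
tcp_pos: [0.5204, -0.036, 0.0037]
orientation: [-0.001, 0.625, 0.78, 0.0]
wrist_force: [-0.6, 5.1, 1.1]
finger_gap: 0.0435
grip_force: 2.4
```

```bash
python3 - <<'E'
from h import *
s=env.get_state(); print(s["wrist_force"],s["wrist_force"][:2]@LX,lane(s["tcp_pos"]))
E
```

```text
[-0.57942271  5.10358053  1.1400905 ] -5.107629394671027 [-0.0472 -0.0004]
```

The force rose to 5 N at lane x = -47.2 mm, so the dish is against the stop bar. Backing off and rising.

Emit:
{"name": "carry_out", "arguments": {
  "steps": [
    [[0,0,0],[0.3,0,0],125],
    [[0,0,0],[1.2,0,0],125],
    [[0,0,0],[2.5,0,0],125],
    [[0,0,0],[4,0,-1],125],
    [[0,0,0],[5,0,-4],125],
    [[0,0,0],[6,0,-8],255],
    [[0,0,0],[7,0,-10],255],
    [[0,0,0],[7,0,-10],255]
  ]
}}

```text
clock: 13.45
tcp_pos: [0.5066, 0.0326, 0.106]
orientation: [0.002, 0.625, 0.781, 0.001]
wrist_force: [0.4, -0.6, -0.3]
finger_gap: -0.0001
grip_force: 0.0
```

```bash
python3 - <<'E'
from h import *
s=env.get_state(); print(s["wrist_force"],lane(s["tcp_pos"]),s["finger_gap"])
t,_=env.read_camera("top")
cv2.imwrite("pics/t5.png",cv2.resize(t[200:310,270:380],(600,600),interpolation=cv2.INTER_CUBIC)[:,:,::-1])
plan((L(-.0014,-.105),.10,102.6),(L(-.0014,-.105),.024,102.6),([.428,-.1037],.024,102.6))
E
```

```text
[ 0.38949426 -0.5853033  -0.33979399] [-0.1172  0.0011] -5.8885327084981946e-05
turn [0.1 0.1 0.1] cm [-11.54 -10.54   0.45]
turn [0.1 0.1 0.1] cm [-11.54 -10.56   8.05]
turn [0.1 0.1 0.1] cm [-11.55 -10.58   8.05]
```

View pics/t5.png

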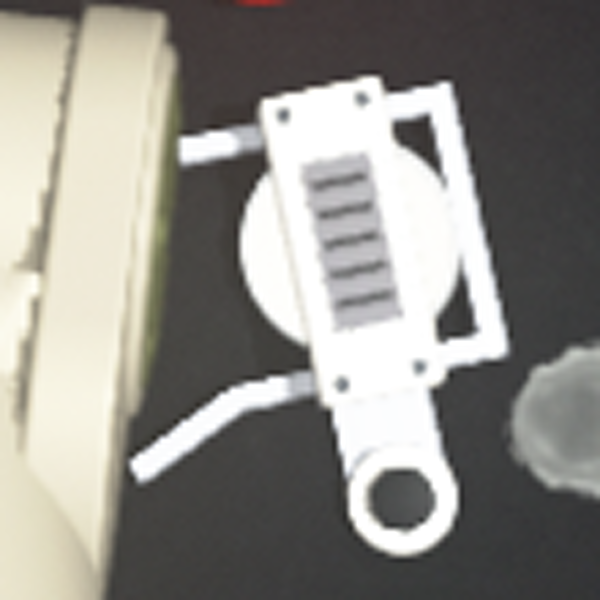

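The dish is under the deck with its right rim on the stop bar (crop (460,250)) and its front edge showing at (243,245). The button is at crop (402,497). Moving over it with the fingers shut.

Emit:
{"name": "carry_out", "arguments": {
  "steps": [
    [[0,0,0],[-2.5,-2.5,0],255],
    [[0,0,0],[-6,-5.5,0],255],
    [[0,0,0],[-9,-8.5,0],255],
    [[0,0,0],[-11.5,-10.5,0.5],255],
    [[0,0,0],[-11.5,-10.55,3],255],
    [[0,0,0],[-11.5,-10.55,5.5],255],
    [[0,0,0],[-11.5,-10.55,7.2],255],
    [[0,0,0],[-11.5,-10.55,7.6],255]
  ]
}}

```text
clock: 14.5
tcp_pos: [0.4255, -0.103, 0.0258]
orientation: [-0.002, 0.626, 0.78, -0.001]
wrist_force: [0.1, 0.6, 1.3]
finger_gap: -0.0002
grip_force: 0.0
```

```bash
python3 - <<'E'
from h import *
s=env.get_state(); print(s["tcp_pos"],s["wrist_force"],lane(s["tcp_pos"]))
plan(([.428,-.1037],.022,102.6),([.428,-.1037],.016,102.6))
E
```

```text
[ 0.42546311 -0.10298966  0.02577018] [0.0779027  0.60603519 1.27101099] [-0.0025 -0.1076]
turn [-0.2 -0.1 -0. ] cm [-0.13  0.23  0.38]
turn [-0.2 -0.1 -0. ] cm [-0.13  0.24  0.98]
```

Emit:
{"name": "carry_out", "arguments": {
  "steps": [
    [[0,0,0],[-0.1,0.2,0.1],255],
    [[0,0,0],[-0.1,0.2,0.3],255],
    [[0,0,0],[-0.1,0.2,0.5],255],
    [[0,0,0],[-0.1,0.2,0.7],255],
    [[0,0,0],[-0.1,0.2,0.9],255],
    [[0,0,0],[-0.1,0.2,1.0],255],
    [[0,0,0],[-0.1,0.2,1.05],255],
    [[0,0,0],[-0.1,0.2,1.05],255]
  ]
}}

```text
clock: 15.5
tcp_pos: [0.43, -0.1043, 0.0175]
orientation: [0.0, 0.625, 0.78, 0.0]
wrist_force: [1.0, 0.1, 3.7]
finger_gap: 0.0001
grip_force: 1.6
```

Emit:
{"name": "carry_out", "arguments": {
  "steps": [
    [[0,0,0],[0,0,0.05],255],
    [[0,0,0],[0,0,0.1],255],
    [[0,0,0],[0,0,0.15],255],
    [[0,0,0],[0,0,0.2],255],
    [[0,0,0],[0,0,0.25],255],
    [[0,0,0],[0,0,0.3],255],
    [[0,0,0],[0,0,0.35],255],
    [[0,0,0],[0,0,0.35],255]
  ]
}}

```text
clock: 16.5
tcp_pos: [0.4301, -0.1043, 0.0156]
orientation: [0.001, 0.625, 0.78, 0.0]
wrist_force: [-4.1, 1.9, 23.4]
finger_gap: 0.0001
grip_force: 11.8
```

The force climbed to 23 N, well past the 4 N spring, so the button is at its hard stop. Letting go.

Emit:
{"name": "carry_out", "arguments": {
  "steps": [
    [[0,0,0],[0,0,-0.3],255],
    [[0,0,0],[0,0,-0.8],255],
    [[0,0,0],[0,0,-2],255],
    [[0,0,0],[0,0,-5],255],
    [[0,0,0],[0,0,-9],255],
    [[0,0,0],[4,0,-13],255],
    [[0,0,0],[9,0,-15],255],
    [[0,0,0],[12,0,-15],255]
  ]
}}

```text
clock: 17.5
tcp_pos: [0.4032, 0.0144, 0.1657]
orientation: [0.001, 0.625, 0.781, 0.0]
wrist_force: [0.2, -0.1, 0.1]
finger_gap: -0.0003
grip_force: 0.0
```

```bash
python3 - <<'E'
from h import *
s=env.get_state(); print(s["tcp_pos"],s["wrist_force"])
t,_=env.read_camera("top")
cv2.imwrite("pics/t6.png",t[100:380,100:500][:,:,::-1])
E
```

```text
[0.40320663 0.01437156 0.16565715] [ 0.18320993 -0.11875987  0.13161454]
```

View pics/t6.png

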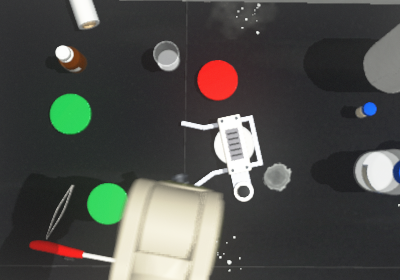

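The dish is still home at crop (233,145), the button at (243,190) is released, and the visible bystanders haven't moved. The metal dish is hidden under the arm, but the tool stayed well clear of it and above it.

```bash
python3 -c "
from workcell import env
print(env.hand_in())"
```

```text
the job is handed in; nothing more can be done
None
```

I pushed the dish flat along the bench until it was home against the stop bar, then pressed the scan button to its hard stop and released it; the job is handed in, with the last move ending at 17.5 s.

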